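# Fit a scraper blade over its pin and clamp it

### The arm

A 6-joint arm with a two-finger parallel gripper is mounted at the origin on a cart in front of the work surface, level with it; the furniture and walls round the work are solid. World frame = base frame: x ahead of the robot, y to its left, z up, the work surface at z = 0. Lengths are in m, angles in degrees, forces in N, time in s.
With the tool pointing down it reaches from about 0.35 to 0.725 m from the base axis. Payload 4.3 kg.
Tool frame: the origin (TCP) lies between the finger pads; the fingertips stand 22 mm ahead of it and the grasp point (between the pads) lies 3 mm ahead of it (r.tips_ahead is the distance from the TCP to the fingertips, in m); z points along the fingers, y is the line along which they close (so a half turn about z gives the same grasp; the last joint's range is limited). The gripper opens to 85 mm and grips with 20 to 120 N. Pads are 22 mm wide; open, the fingers measure 114 mm over their backs; the gripper's body (76 mm by 85 mm) begins 54 mm behind the grasp point. The pads swing forward as they close: fully open they stand 13 mm farther back than shut.
Start: joints at [-74.444, 21.618, 4.641, 73.018, 0, 83.68], TCP at [0.214, -0.534, 0.253] pointing down, gripper open.
Joint ranges: [-156.06, 156.06], [-48.1, 94.91], [-58.44, 69.94], [-101.28, 121.22], [-78.64, 73.56], [-180, 180]. Speed limits (degrees/s): [147.25, 147.25, 180, 180, 180, 180].

### API

Orientations are given as [roll, pitch, yaw] about the fixed x, y, z axes, in that order (R = Rz(yaw) Ry(pitch) Rx(roll)).
In Python, from rig import r, eyes gives the robot as it stands. The module is installed in compiled form; this text tells all that it offers. Calls block until the motion is done:
- r.goto(position, orientation): joint-space move of the TCP to a pose.
- r.move_l(position, frame=None, vel=0.15): straight line of the TCP; frame=None keeps the orientation; vel is the mean speed in m/s.
- r.move_joints(angles): joint-space move.
- r.gripper_to(opening, squeeze=None): opening from 0.0 (shut) to 1.0 (fully open); squeeze is the grip in N (None keeps the last); returns when the fingers have stopped.
- r.pause(seconds).
- r.inverse_kinematics(position, orientation): joint angles nearest the present ones, or None.
- r.sense(): the state.
- eyes.grab_frame(name): name is "scene" or "top" or "wrist"; returns the picture (400x640x3 uint8, red, green, blue); there is no depth.
- eyes.camera_model(name): a dict with "K" (3x3 intrinsics, pixels), "k1" (the pictures are not rectified: a ray, as slopes to the right and down, at radius r is drawn at 1 + k1 r^2 times it, then the intrinsics apply), "eye" and "attitude" of the camera in the world. Camera axes: x right, y up, looking along -z (the intrinsics and any distortion apply to the point x, -y, -z); pixel columns grow to the right and rows downward; lengths in m; the calibration is good to about 2 mm. A picture is of the moment at which its call begins: read the wrist's pose just before it. camera_model takes no time and is no camera call; for the wrist camera it gives the pose at the moment of the call.
A pose or a line that the arm cannot do raises r.PlanningError and nothing moves.
- r.sign_off(): hands the job in; it is judged then, once.
The state is a dict: "time_s": time; "qpos": joint angles; "dq": joint speeds; "joint_torque": joint torques, N m; "ee_pos": TCP position; "ee_rot": TCP orientation; "contact_force": force on the tool from outside, world axes, zero at the start; "wrist_torque": the same for the moment, N m; "opening": opening from 0.0 (shut) to 1.0 (fully open); "grip_force": force on a finger pad.
Only numpy, scipy, OpenCV 4.12 (cv2) and the standard library are available. Lean on these libraries where they do the work, as an engineer would, in place of code of your own. Each camera call takes 0.05 s, during which the arm holds its last target. There are 200 camera calls.

### The job

Fit the loose steel blade to the scraper: lay it flat on the scraper's bed, in line with the scraper and cutting edge outwards, so that the locating pin stands in the inner end of the blade's notch. Let go of the blade, then swing the clamp frame fully down onto it. Leave the marker and the tape measure where they are.

Things in the scene. Friction and masses are not known exactly. Their poses are not given: they have to be found in the camera images.
- blade: loose flat steel scraper blade, 130 long (x) x 56 wide (y) x 5 mm thick, 0.2 to 0.4 kg. Origin: centre of its underside, z up. At its -x end an open rectangular notch, 20 wide and 28 mm deep, on the centre line; at +x a 12 mm bevelled cutting edge. It starts on the blade rest, underside 30 mm above the bench, overhanging the block 10 mm at each long edge; grip it there, across its width.
- notch (a point): point on the blade's underside in the notch, on the centre line 10 mm from the notch's closed inner end; blade frame (-47, 0, 0) mm. Blade axes.
- blade_rest: fixed light wooden rest: block 96x36 mm, top at 30 mm, on a foot 110x60x6 mm. Origin: centre of its underside, x along it (the blade lies along it, within a few degrees). Elsewhere on the bench, beyond y = 0.35 m at the left, stands a balance with a tall display post: keep the gripper clear of it.
- scraper: fixed hand scraper on a cradle. Origin on the bench under the pin; x towards the cutting-edge end, z up. Dark bed 34 mm wide (y), top at z = 38 mm, x = -22 to 92 mm; the fitted blade overhangs it 11 mm each side, 20 mm in front. Under it a foot 66 mm wide, 8 mm high, x = -55 to 95 mm. Clamp hinge at x = -34, 66 wide, 53 mm high; wooden handle behind it to x = -148, below 40 mm.
- pin (a point): foot of the single upright steel locating pin, on the top of the bed, 38 mm above the bench; the pin is 10 mm in diameter and 9 mm high. Scraper axes.
- clamp (a joint): dark steel U-shaped frame, bars 6.5 mm thick, 52 mm wide, its gap clears the pin. Hinge along scraper y at x = -34, z = 46.5 mm. 0 = down, level, 0.5 mm over the fitted blade; 2.1 = fully open, leaning back over the handle; starts at 1.8 to 2.05. Front bar 46 to 60 mm from the hinge. Stiff (0.03 N m): stays about where left; push it forward from behind, then press down, with closed fingertips.
- clamp_bar (a point): centre of the outer (when down, upper) face of the clamp's front bar: 53 mm from the hinge, 3.5 mm over its middle plane; when down it is 50 mm above the bench.
- marker_b: marker pen, 137 mm long, 13 mm thick, lying on the bench, a bystander. Origin: centre of its underside, y along it.
- tape_measure: tape measure, 35x72x64 mm, a bystander. Origin: centre of its underside.
There are look-alikes about, which are no part of the job. What is meant by the blade is not green, and is the larger of those in its own colour.

How it is judged (in metres and radians):
On the way:
1. the blade lies flat on the bed, released, in line, with the pin in the inner end of its notch, while the clamp is still up (horizontal distance between notch and pin below 0.009 m and z of notch in the frame of pin between -0.003 and 0.003 m and angle between blade's own z axis and vertical below 0.06 rad and angle between the x axis of blade and the x axis of scraper, either way round below 0.13 rad and contact force between the fingers and blade below 0.3 N and value of joint clamp above 0.5 rad), for 0.2 s.
At the end, for the whole second after the job is handed in: the blade rests flat on the bed (underside within 3 mm of it at the pin, tilt under 0.06 rad), its notch point within 9 mm of the pin horizontally, in line with the scraper within 0.13 rad, at rest and released, and the clamp is down (under 0.08 rad) (horizontal distance between notch and pin below 0.009 m and z of notch in the frame of pin between -0.003 and 0.003 m and angle between blade's own z axis and vertical below 0.06 rad and angle between the x axis of blade and the x axis of scraper, either way round below 0.13 rad and value of joint clamp below 0.08 rad and linear speed of blade below 0.01 m/s); the robot touches nothing.
It fails at once if marker moved more than 30 mm (distance of marker_b from where it was at the start of the episode above 0.03 m).
It fails at once if tape measure moved more than 30 mm (distance of tape_measure from where it was at the start of the episode above 0.03 m).
It also fails if it takes over 58 s, if anything falls off the work surface, if the arm or the gripper's body presses on something with over 40 N, if the wrist force passes 120 N, or if a joint passes its speed limit or range.

## Working session

There is one attempt and no reset: what is moved stays moved. The work goes in short steps, each a Python script; the robot and the scene stay as the last script left them, time stands still between calls to the robot, and variables do not carry over. Pictures are saved under pics/ and viewed, at most 10 in all, crops included, and the job is handed in when it is done.

```bash
mkdir -p pics; cat > h.py <<'E'
import numpy as np, cv2
from rig import r, eyes
def ray(m,u,v):
    K=np.array(m["K"],float);k1=m["k1"]
    d=np.array([(u-K[0,2])/K[0,0],(v-K[1,2])/K[1,1]]);p=d.copy()
    for _ in range(30): p=d/(1+k1*(p@p))
    R=att(m); w=R@np.array([p[0],-p[1],-1.0]); return np.array(m["eye"],float),w
def att(m):
    a=np.array(m["attitude"],float)
    if a.shape==(3,3): return a
    from scipy.spatial.transform import Rotation as Ro
    return Ro.from_euler('xyz',a,degrees=True).as_matrix()
def at_z(m,u,v,z):
    e,w=ray(m,u,v); return (e+w*(z-e[2])/w[2])
def px(m,P):
    R=att(m); c=R.T@(np.array(P,float)-np.array(m["eye"])); p=np.array([c[0],-c[1]])/-c[2]
    p=p*(1+m["k1"]*(p@p)); K=np.array(m["K"]); return K[0,0]*p[0]+K[0,2],K[1,1]*p[1]+K[1,2]
def save(im,n): cv2.imwrite(f"pics/{n}.png",cv2.cvtColor(im,cv2.COLOR_RGB2BGR))
E
python3 - <<'E'
from h import *
for n in("scene","top"):
    save(eyes.grab_frame(n),n); m=eyes.camera_model(n); print(n,m)
print(eyes.camera_model("wrist")); print(r.sense())
E
```

```text
scene {'K': array([[430.68016757,   0.        , 315.33671345],
       [  0.        , 430.68016757, 195.39678381],
       [  0.        ,   0.        ,   1.        ]]), 'k1': -0.03284399877245818, 'eye': array([0.25453769, 0.47561524, 0.75436768]), 'attitude': array([  38.84896686,   -0.36036026, -151.78059696])}
top {'K': array([[409.40029971,   0.        , 322.33970017],
       [  0.        , 409.40029971, 197.64358857],
       [  0.        ,   0.        ,   1.        ]]), 'k1': -0.0036868104054086927, 'eye': array([ 0.42953841, -0.00315723,  0.90078168]), 'attitude': array([  5.93004067,   0.74085975, -91.19438815])}
{'K': array([[354.28728199,   0.        , 318.94006174],
       [  0.        , 354.28728199, 200.81080499],
       [  0.        ,   0.        ,   1.        ]]), 'k1': -0.01491969979212393, 'eye': array([ 0.28346154, -0.50623817,  0.37419733]), 'attitude': array([-16.99801452,   0.08346575, -68.11613743])}
{'time_s': 0.1, 'qpos': array([-7.44446326e+01,  2.16587230e+01,  4.56892635e+00,  7.30169442e+01,
       -1.03202066e-03,  8.36821115e+01]), 'dq': array([-0.06715158, -0.04053637,  0.14047892,  0.01871556,  0.02400687,
        0.02689204]), 'joint_torque': array([-3.23129352e-04, -4.64695966e+01,  2.70581496e+01,  1.20048568e-02,
       -6.59426109e-05, -1.47512014e-05]), 'ee_pos': array([ 0.21408793, -0.53306394,  0.25243294]), 'ee_rot': array([-1.79893794e+02, -1.07204919e-02,  2.18732469e+01]), 'contact_force': array([ 0.42741348,  0.93800525, -0.17511508]), 'wrist_torque': array([0.02300944, 0.07516749, 0.07897971]), 'grip_force': 0.0, 'opening': 1.0050132318297995}
```

View pics/top.png

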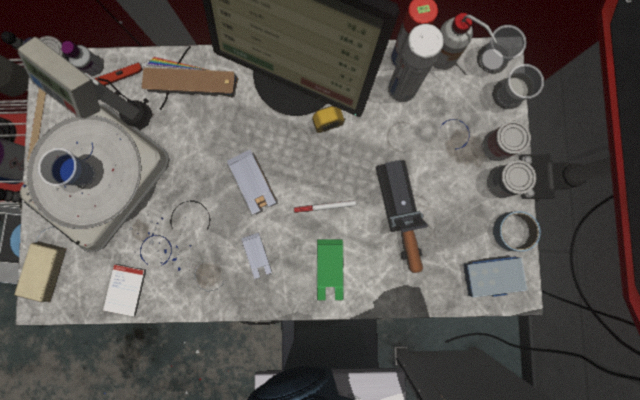

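View pics/scene.png

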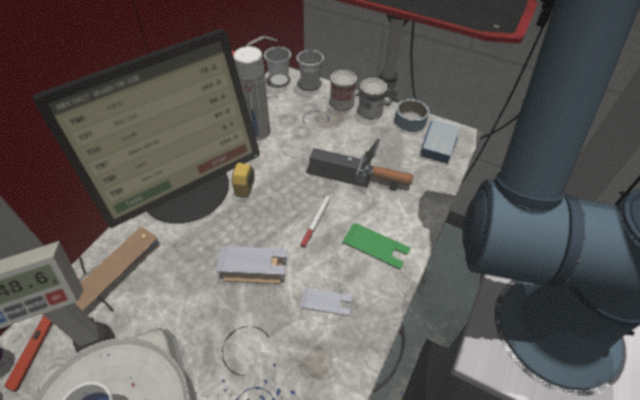

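The top view shows the grey blade on its rest at about (252,183), with the notch towards (264,206). The scraper bed runs from (393,162) to (405,225), with the handle below it. The marker is at (325,207) and the tape at (327,119). The monitor stands at the upper middle, and the green and small grey blades are decoys. I'll enlarge the blade and scraper.

```bash
python3 - <<'E'
import cv2,numpy as np
a=cv2.imread("pics/top.png")
b=cv2.resize(a[145:225,215:295],None,fx=5,fy=5,interpolation=cv2.INTER_CUBIC)
s=cv2.resize(a[150:250,360:440],None,fx=5,fy=5,interpolation=cv2.INTER_CUBIC)
b=cv2.copyMakeBorder(b,0,100,0,0,cv2.BORDER_CONSTANT)
cv2.imwrite("pics/c1.png",np.hstack([b,s]))
E
```

```text
(no output)
```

View pics/c1.png

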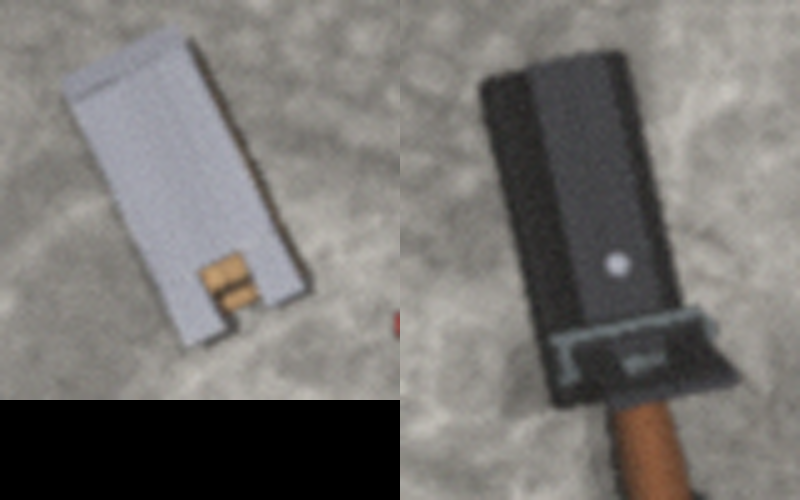

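```bash
python3 - <<'E'
from h import *
m=eyes.camera_model("top")
B=lambda x,y,z:at_z(m,215+x/5-.4,145+y/5-.4,z)
S=lambda x,y,z:at_z(m,360+(x-400)/5-.4,150+y/5-.4,z)
c=[B(*p,.035) for p in((65,92),(180,27),(305,290),(188,347))]
for p in c: print(p)
for i in range(4): print(np.linalg.norm(c[i]-c[(i+1)%4]))
f=(c[0]+c[1])/2;b=(c[2]+c[3])/2;d=f-b;print("blade c",(f+b)/2,"yaw",np.degrees(np.arctan2(d[1],d[0])))
n=(B(200,268,.035)+B(240,252,.035))/2; print("notch end",n,"dist to front",np.linalg.norm(n-f))
pt=S(617,263,.045);print("pin",pt)
f=(S(527,67,.038)+S(624,52,.038))/2
for a,b in(((527,67),(580,320)),((624,52),(680,305))):
    d=S(*a,.038)-S(*b,.038);print(np.degrees(np.arctan2(d[1],d[0])))
print(f,np.linalg.norm(S(527,67,.038)-S(624,52,.038)),np.linalg.norm(f-pt)); d=f-pt;print(np.degrees(np.arctan2(d[1],d[0])))
for k in ((0.45,0.1),):
  for yaw in (30,-60,120): print(r.inverse_kinematics([0.46,0.13,0.25],[180,0,yaw]))
E
```

```text
[0.59915693 0.20846305 0.035     ]
[0.6264523  0.15877175 0.035     ]
[0.51129804 0.10577658 0.035     ]
[0.48809645 0.15573429 0.035     ]
0.05669446811313808
0.12676352992454362
0.05508254041736458
0.12294206801816956
blade c [0.55625093 0.15718642 0.035     ] yaw 25.04954955673103
notch end [0.5249395  0.14194392 0.035     ] dist to front 0.09724688858071678
pin [ 0.50530727 -0.16264332  0.045     ]
9.578987552377306
9.937566807913576
[ 0.59347568 -0.14987571  0.038     ] 0.04192533288206825 0.08936263978156869
8.239688437087723
[  8.17117218  10.43575891 -11.00941951  68.55482158   0.
 158.17117218]
[   8.17117218   10.43575891  -11.00941951   68.55482158    0.
 -111.82882782]
[  8.17117218  10.43575891 -11.00941951  68.55482158   0.
  68.17117218]
```

```bash
python3 - <<'E'
from h import *
import pickle
ms={}
for n,p,y in(("ws",[.52,-.165],9.6),("wb",[.555,.157],25.)):
    a=np.radians(y); q=[p[0]-.05*np.cos(a),p[1]-.05*np.sin(a),.22]
    r.goto(q,[180,0,y]); r.pause(.3)
    ms[n]=eyes.camera_model("wrist"); save(eyes.grab_frame("wrist"),n); s=r.sense();print(s["ee_pos"],s["ee_rot"],s["time_s"])
pickle.dump(ms,open("ms.pkl","wb"))
E
python3 -c "
import cv2,numpy as np
cv2.imwrite('pics/w2.png',np.vstack([cv2.imread('pics/ws.png')[:300,80:],cv2.imread('pics/wb.png')[:300,80:]]))"
```

```text
[ 0.47060779 -0.17379304  0.21999684] [1.79998191e+02 1.35141178e-03 9.55240020e+00] 2.075
[0.50984023 0.13515359 0.21998696] [1.79996480e+02 2.91291529e-03 2.49255899e+01] 3.6167
```

View pics/w2.png

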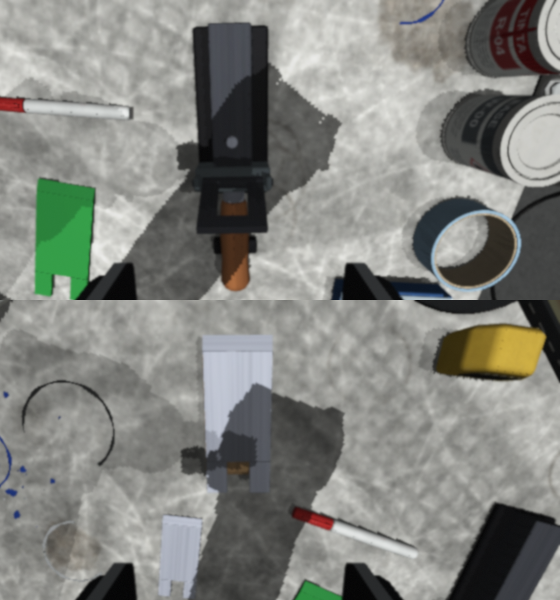

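```bash
python3 - <<'E'
import cv2,numpy as np
s=cv2.imread("pics/ws.png")[10:210,260:380]; b=cv2.imread("pics/wb.png")[20:220,250:370]
f=lambda a:cv2.convertScaleAbs(cv2.resize(a,None,fx=3,fy=3,interpolation=cv2.INTER_CUBIC),alpha=1.6,beta=20)
cv2.imwrite("pics/c2.png",np.hstack([f(s),f(b)]))
E
```

```text
(no output)
```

View pics/c2.png

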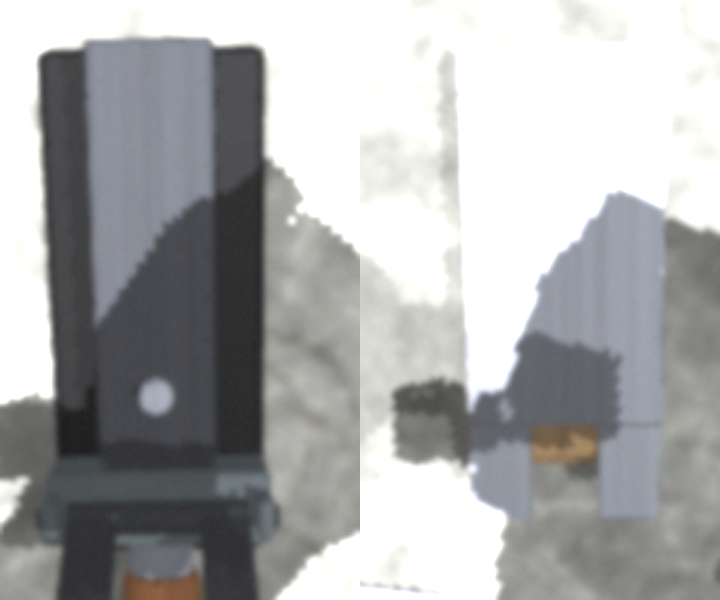

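```bash
python3 - <<'E'
from h import *
import pickle
ms=pickle.load(open("ms.pkl","rb"))
S=lambda x,y,z:at_z(ms["ws"],260+x/3-.33,10+y/3-.33,z)
B=lambda x,y,z:at_z(ms["wb"],250+(x-360)/3-.33,20+y/3-.33,z)
yaw=lambda d:np.degrees(np.arctan2(d[1],d[0]))
print("pin",S(156,397,.047))
for a,b in(((85,45),(99,440)),((213,45),(215,460))): print(yaw(S(*a,.038)-S(*b,.038)))
fr=(S(85,40,.038)+S(213,40,.038))/2
p=S(156,397,.047);print("front",fr,np.linalg.norm((fr-p)[:2]),yaw(fr-p),np.linalg.norm(S(85,40,.038)-S(213,40,.038)))
n=(B(532,425,.035)+B(600,425,.035))/2; e=(B(532,517,.035)+B(600,517,.035))/2
fl,frr=at_z(ms["wb"],282,36,.035),at_z(ms["wb"],352,35,.035); f=(fl+frr)/2
print("notch",n,"f",f,"width",np.linalg.norm(fl-frr),"len",np.linalg.norm(f-e),np.linalg.norm(f-n),"notchw",np.linalg.norm(B(532,425,.035)-B(600,425,.035)))
print("yaw",yaw(f-n),yaw(f-e),"centre",(f+e)/2)
E
```

```text
pin [ 0.50462587 -0.16298459  0.047     ]
10.361390045455785
10.390983696450379
front [ 0.59442873 -0.14639191  0.038     ] 0.09132288630777718 10.468353034183819 0.03327262878098287
notch [0.5251229  0.14172683 0.035     ] f [0.61650144 0.185304   0.035     ] width 0.055635063102500416 len 0.12911082758185233 0.10123738277586938 notchw 0.019850459504969754
yaw 25.495832082327322 25.364734447200753 centre [0.55816923 0.15764981 0.035     ]
```

```bash
python3 - <<'E'
from h import *
st=lambda:(lambda s:print(round(s["time_s"],2),s["ee_pos"].round(4),s["ee_rot"].round(2),s["contact_force"].round(1),round(s["opening"],3),round(s["grip_force"],1)))(r.sense())
b=[.5582,.1576]
r.goto([*b,.10],[180,0,25.4]); r.move_l([*b,.0365],vel=.08); st()
r.gripper_to(0.0,50); st()
r.move_l([*b,.14],vel=.1); st()
a=np.radians(10.4); c=[.5050+.047*np.cos(a),-.1628+.047*np.sin(a)]
r.goto([*c,.14],[180,0,10.4]); r.move_l([*c,.075],vel=.1); r.pause(.3); st()
t=eyes.grab_frame("top"); w=eyes.grab_frame("wrist"); s=eyes.grab_frame("scene")
f=lambda x:cv2.resize(x,None,fx=3,fy=3,interpolation=cv2.INTER_CUBIC)
im=np.hstack([f(t[140:240,350:450]),f(s[120:220,300:420])])
save(np.vstack([im,cv2.resize(w,(660,413))])[:, :],"p1")
E
```

```text
5.14 [0.5587 0.1577 0.037 ] [ 1.7998e+02 -6.0000e-02  2.5400e+01] [0.2 0.9 0.6] 1.001 0.0
5.53 [0.5587 0.1579 0.0374] [ 1.800e+02 -9.000e-02  2.541e+01] [-1.6  0.5  6.9] 0.635 52.6
6.72 [0.5575 0.1575 0.1391] [-1.7998e+02  1.0000e-01  2.5400e+01] [-0.4 -0.  -3.6] 0.633 53.2
9.01 [ 0.5517 -0.1545  0.0756] [ 1.7997e+02 -6.0000e-02  1.0400e+01] [ 0.5 -0.3 -2.9] 0.638 53.2
```

```bash
python3 -c "
import cv2;a=cv2.imread('pics/p1.png');print(a.shape);cv2.imwrite('pics/p1v.png',a[:590])"
```

```text
(713, 660, 3)
```

View pics/p1v.png

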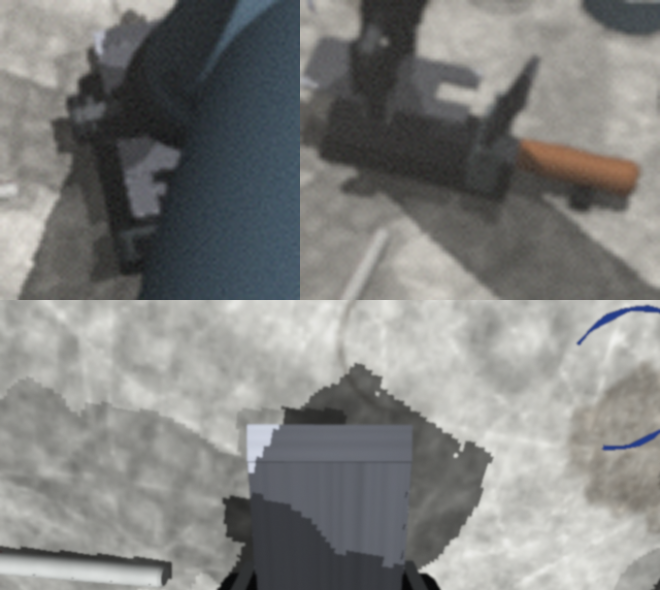

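```bash
python3 - <<'E'
from h import *
m=eyes.camera_model("wrist");e=r.sense()["ee_pos"];z=e[2]-.0064
k=640/660
a,b=at_z(m,247*k,125*k,z),at_z(m,412*k,125*k,z)
f=(a+b)/2;d=f-e;t=np.radians(10.4);print(np.linalg.norm(a-b),d[0]*np.cos(t)+d[1]*np.sin(t),-d[0]*np.sin(t)+d[1]*np.cos(t))
l=a-b;print(np.degrees(np.arctan2(-l[0],l[1])))
# predicted scene pixels of notch inner end corners, pin top if perfectly centred
ms=eyes.camera_model("scene")
X=np.array([np.cos(t),np.sin(t),0]);Y=np.array([-X[1],X[0],0]);p=np.array([.505,-.1628,0])
for n,P in(("pintop",p+[0,0,.047]),("inL",p+.01*X+.01*Y+[0,0,e[2]-.0024]),("openL",p-.018*X+.01*Y+[0,0,e[2]-.0024]),("openR",p-.018*X-.01*Y+[0,0,e[2]-.0024])):
    u=px(ms,P);print(n,(u[0]-300)*3,(u[1]-120)*3)
E
```

```text
0.05671652649951588 0.0648533858329937 -0.0010222618486511112
10.402138045610924
pintop 147.28750984003977 112.26049727023084
inL 133.04791452538637 94.20722855969345
openL 169.7899913925118 102.71563833563616
openR 176.45475099512907 84.37902166454464
```

The blade sits square in the hand, with its front edge 64.9 mm ahead of the TCP and no yaw error. In the scene view the notch is at (435,95), where I predicted it. I'll lower and release.

```bash
python3 - <<'E'
from h import *
st=lambda:(lambda s:print(round(s["time_s"],2),s["ee_pos"].round(4),s["contact_force"].round(1),round(s["opening"],3),round(s["grip_force"],1)))(r.sense())
a=np.radians(10.4); c=np.array([.5050+.047*np.cos(a),-.1628+.047*np.sin(a)])
r.move_l([*c,.050],vel=.06); st()
r.move_l([*c,.0456],vel=.02); st()
if np.linalg.norm(r.sense()["contact_force"])<15:
    r.gripper_to(1.0); r.pause(.2); st(); r.move_l([*c,.14],vel=.12)
    X=np.array([np.cos(a),np.sin(a)])
    q=np.array([.52,-.165])-.06*X
    r.goto([*q,.22],[180,0,10.4]); r.pause(.3); st()
    import pickle; pickle.dump(eyes.camera_model("wrist"),open("m2.pkl","wb"))
    w=eyes.grab_frame("wrist")
    save(cv2.convertScaleAbs(cv2.resize(w[:230,240:400],None,fx=2.5,fy=2.5,interpolation=cv2.INTER_CUBIC),alpha=1.3),"p2")
E
```

```text
9.72 [ 0.5508 -0.1541  0.0494] [-0.8  0.5 -2.7] 0.637 53.2
10.09 [ 0.5513 -0.1543  0.0457] [-0.2  0.2 -2.8] 0.64 53.2
10.71 [ 0.5513 -0.1543  0.0457] [ 1.2 -0.2 -0.3] 0.999 0.0
12.5 [ 0.4612 -0.1754  0.2188] [-0.1  0.5  0.4] 1.001 0.0
```

View pics/p2.png

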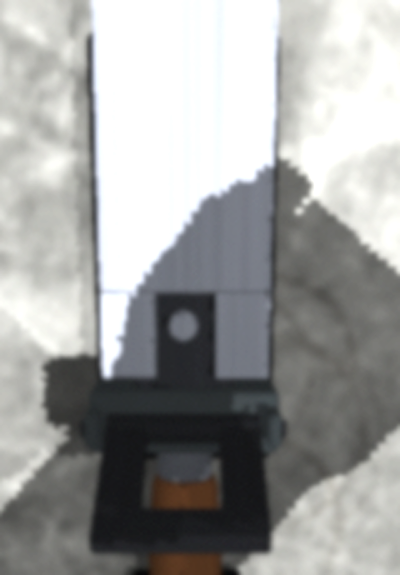

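The blade lies flat and in line. The pin at (183,324) is centred in the notch (158–216) and about 10 mm from its inner end at row 293. The clamp is still up and leaning back, so next I'll swing it down.

```bash
python3 - <<'E'
from h import *
st=lambda t:(lambda s:print(t,round(s["time_s"],2),s["ee_pos"].round(4),s["contact_force"].round(1),round(s["opening"],3)))(r.sense())
a=np.radians(10.4);X=np.array([np.cos(a),np.sin(a)]);p=np.array([.505,-.1628]);T=r.tips_ahead;print(T)
P=lambda x,z:[*(p+x*X),z+T]
r.gripper_to(0.0)
r.goto(P(-.097,.15),[180,0,10.4]); r.move_l(P(-.097,.080),vel=.12); st("down")
for x in(-.07,-.05,-.03,-.011):
    r.move_l(P(x,.080),vel=.06); st(x)
    if np.linalg.norm(r.sense()["contact_force"])>25: break
r.pause(.1); save(eyes.grab_frame("scene")[100:230,290:430].repeat(4,0).repeat(4,1),"p3")
E
```

```text
0.022
down 14.43 [ 0.4107 -0.1808  0.1028] [ 0.  -0.   0.8] 0.002
-0.07 15.03 [ 0.4363 -0.1752  0.1019] [0.1 1.2 0.9] 0.005
-0.05 15.52 [ 0.4562 -0.1718  0.102 ] [-1.   0.2  0.3] 0.0
-0.03 16.0 [ 0.476  -0.1682  0.102 ] [0.2 0.4 0.1] -0.002
-0.011 16.47 [ 0.4948 -0.1648  0.1021] [ 0.1 -0.2 -0.2] -0.001
```

View pics/p3.png

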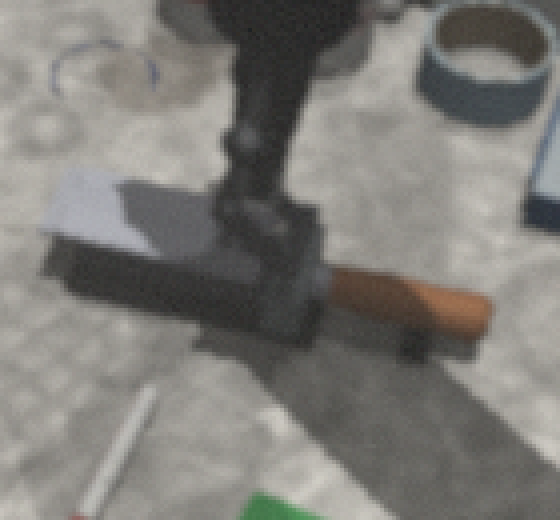

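The clamp no longer leans back over the handle; it has swung forward under the fingertips. Next I'll press it down.

```bash
python3 - <<'E'
from h import *
st=lambda t:(lambda s:print(t,round(s["time_s"],2),s["ee_pos"].round(4),s["contact_force"].round(1)))(r.sense())
a=np.radians(10.4);X=np.array([np.cos(a),np.sin(a)]);p=np.array([.505,-.1628]);T=r.tips_ahead
P=lambda x,z:[*(p+x*X),z+T]
r.move_l(P(-.018,.080),vel=.06); r.move_l(P(-.018,.115),vel=.12); r.move_l(P(.013,.115),vel=.12); st("above")
for z in(.08,.065,.055,.0515,.0503):
    r.move_l(P(.013,z),vel=.05); st(z)
    if abs(r.sense()["contact_force"][2])>25: break
r.move_l(P(.013,.12),vel=.12)
q=p-.075*X
r.goto([*q,.22],[180,0,10.4]); r.pause(.3); st("view")
w=eyes.grab_frame("wrist"); s=eyes.grab_frame("scene")
f=lambda x,k:cv2.convertScaleAbs(cv2.resize(x,None,fx=k,fy=k,interpolation=cv2.INTER_CUBIC),alpha=1.3)
A=f(w[:240,240:400],2.2);B=f(s[120:220,290:400],4);h=max(len(A),len(B))
pad=lambda x:cv2.copyMakeBorder(x,0,h-len(x),0,0,cv2.BORDER_CONSTANT)
save(np.hstack([pad(A),pad(B)]),"p4")
E
```

```text
above 17.73 [ 0.5172 -0.1602  0.1361] [-0.6  0.2 -0.7]
0.08 18.58 [ 0.5178 -0.1605  0.102 ] [1.2 0.2 0.8]
0.065 19.03 [ 0.5172 -0.1602  0.0864] [0.6 0.5 0.4]
0.055 19.38 [ 0.5173 -0.1602  0.0765] [-0.9  1.3 -0.1]
0.0515 19.63 [ 0.5176 -0.1604  0.0733] [-0.  -0.5 -0. ]
0.0503 19.88 [ 0.5178 -0.1605  0.0723] [-0.4 -0.4  0. ]
view 21.46 [ 0.4314 -0.1759  0.2188] [-0.  -1.   0.4]
```

View pics/p4.png

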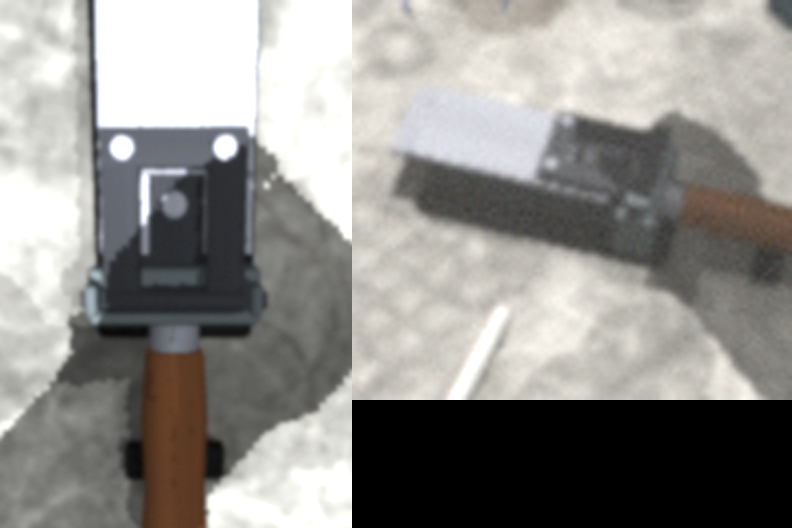

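The clamp now lies over the blade, with its front bar at row 128 and the pin visible in its gap at (175,205). The contact force stayed near zero during the press, so I'll press in fine steps to confirm it is fully down.

```bash
python3 - <<'E'
from h import *
st=lambda t:(lambda s:print(t,round(s["time_s"],2),s["ee_pos"].round(4),s["contact_force"].round(1)))(r.sense())
a=np.radians(10.4);X=np.array([np.cos(a),np.sin(a)]);p=np.array([.505,-.1628]);T=r.tips_ahead
P=lambda x,z:[*(p+x*X),z+T]
r.goto(P(.015,.09),[180,0,10.4]); r.move_l(P(.015,.053),vel=.08)
for z in np.arange(.0515,.0455,-.0007):
    r.move_l(P(.015,z),vel=.02); r.pause(.1); st(round(z,4))
    if r.sense()["contact_force"][2]>8: break
r.move_l(P(.015,.12),vel=.12); r.pause(.3); st("end")
E
```

```text
0.0515 23.13 [ 0.5199 -0.1602  0.0738] [0.4 0.6 0.2]
0.0508 23.48 [ 0.5197 -0.1601  0.0728] [-0.9 -0.1 -0.2]
0.0501 23.83 [ 0.5197 -0.1601  0.0721] [ 0.8 -0.3  0.1]
0.0494 24.18 [ 0.5198 -0.1601  0.072 ] [-1.7  0.4  5.2]
0.0487 24.53 [ 0.5198 -0.1601  0.0718] [-3.   1.4  9.8]
end 25.57 [ 0.5193 -0.1599  0.1413] [ 0.4  0.4 -0.9]
```

Firm contact came at a tip height of 50 mm, which is where the bar should be when fully down. The arm is clear, so I'm handing in.

```bash
python3 -c "
from rig import r
print(r.sign_off())"
```

```text
the job is handed in; nothing more can be done
None
```

The blade is fitted flat with the pin in its notch, the clamp is pressed fully down, and the job was handed in at about 26 s; the arm went nowhere near the marker or tape measure, and sign-off returned no verdict.

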